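# Lock the tilting props bin with the snap hook

### The job

Swing the tipped-forward steel bin back until it is shut, then lock it: carry the loose oblong ring by its wooden grip, bring it down over the bin's red pin and press its end past the sprung gate of the brass snap hook, so that the gate snaps shut above it and the ring lies flat and fully home in the hook and on the ledge. The hook's seat is loose sideways, so feel for its nose and never force the ring (stay under 25 N); let go at the end and leave all other props where they are.

Things in the scene. Friction and masses are not known exactly. Their poses are not given: they have to be found in the camera images.
- unit: Low props shelf of pine boards, 420 mm wide, fixed. Origin on the table under the middle of the bin's front face; x points into the shelf, y to the robot's left as it faces the shelf, z up. Boards lie from x = 51 to 204 mm, top at z = 168; posts start at x = 35. At the right front (y about -150) a dark bracket carries the brass snap hook.
- bin (a joint): Angle of the galvanised bin (220 mm wide, 130 deep, rim at z = 110) on its pivot along the unit's y at unit x = 14, z = 18 mm. 0 = shut (front face at unit x = 0, hard stop), up to 0.5 rad = tipped forward. Stiff pivot, stays where left; some 3 to 6 N at the front face pushes it back.
- bin_front (a point): Clear spot on the bin's front face to push at (moves with the bin); with the bin shut it is at unit (0, 30, 85) mm.
- pin_top (a point): Top of the red upright pin, 8 mm thick, 38 tall, on a flat steel ledge (62 mm in x, 50 in y: y = -105 to -55) on the bin's right front. With the bin shut the pin stands at unit (-40, -95) mm, ledge surface z = 74, pin top z = 112 mm.
- hook_nominal (a point): Nominal centre of the ring's end bar when seated and touching the nose: unit (-40, -138, 77) mm. NOT exact: the hook, nose and gate together stand up to 14 mm either way along the unit's y (x and z true), unmeasured: feel for the nose. The hook is a brass U in the unit's y-z plane, 8 mm thick, open upward, its bottom at z = 74 mm.
- nose_nominal (a point): Nominal top of the hook's nose, the upright bar on the +y side, 8 mm thick in x and 12 in y (y = -135 to -123) with a flat top at z = 124 mm; this point is 4 mm from its inner face, which looks to -y at y = -135 mm. Same unmeasured sideways error as hook_nominal.
- gate_nominal (a point): Nominal pivot of the sprung gate at the top of the hook's spine, unit (-40, -164.5, 107) mm; spine top z = 112 mm. The gate, a blue 5 mm bar, reaches from here in +y to the nose's inner face; its top is at z = 109.5 mm. Same sideways error as hook_nominal.
- gate (a joint): Gate angle: 0 = shut (level), grows as its free end beside the nose is pressed down, to 0.9 rad. Takes 2.5 N to start, 5 to 10 N fully. The end bar passes the free end some 17 mm down (0.7 rad), sliding down the nose. Lower down the hook is filled on the spine side up to z = 86 mm: only a throat 8 mm wide beside the nose takes the 6 mm bar home.
- ring: Loose ring, 0.08 to 0.17 kg: flat oblong of 6 mm round steel bar, outside 76 mm along its y, 34 along its x (end bars' centres at y = +-35), with an arch 51 mm tall over its middle carrying an upright wooden grip. Origin: centre of the underside, z up. Ends alike. Locked: its y along the unit's y, one end bar in the hook, pin in the other half, underside at unit z = 74 mm.
- ring_grip (a point): Where to grip the wooden block: 72 mm above the ring's underside. Block 12 mm thick along the ring's x, 36 mm along its y, from 49 to 91 mm high.
- skull: Bystander: off-white rubber skull, about 95 mm across and 104 mm tall, on the shelf. Origin under its middle.
- flowerpot: Bystander: clay flowerpot, 84 mm across, 75 mm tall, on the shelf. Origin under its middle.
- apple: Bystander: red painted wooden apple, 74 mm across, on the shelf. Origin under its middle.
- trumpet: Bystander: brass-coloured tin trumpet, 154 mm tall, standing on its 84 mm bell on the shelf. Origin under its middle.
- tape_roll: Bystander: black roll of tape, 100 mm across, 48 mm tall, flat on the table. Origin under its middle.
- torch: Bystander: yellow and black torch, 48 mm across, 110 mm tall, standing on its head. Origin under its middle.
- mug: Bystander: blue mug, 80 mm across, 90 mm tall, on the table. Origin under its middle.
Mind the look-alikes: they are no part of the job. What is shaped like the ring but blue or pink is not meant.

How it is judged:
By the outcome, as a careful person would: the job done as asked, in the order asked, and still so for the second after the job is handed in, with the robot touching nothing.
It also fails if it takes over 61 s, if anything falls off the work surface, if the arm or the gripper's body presses on something with over 40 N, if the wrist force passes 120 N, or if a joint passes its speed limit or range.

### The arm

A 6-joint arm with a two-finger parallel gripper is mounted at the origin on the work surface. World frame = base frame: x ahead of the robot, y to its left, z up, the work surface at z = 0. Lengths are in m, angles in rad, forces in N, time in s.
With the tool pointing down it reaches from about 0.35 to 0.85 m from the base axis. Payload 8.1 kg.
Tool frame: the origin (TCP) lies at the centre of the arm's flange, where the gripper is bolted on; the fingertips stand 173 mm ahead of it and the grasp point (between the pads) lies 155 mm ahead of it; x points along the fingers, y is the direction in which the jaws open and shut, and the axes are right-handed (so a half turn about x gives the same grasp; the last joint's range is limited). The gripper opens to 85 mm and grips with 20 to 120 N. Pads are 22 mm wide; open, the fingers measure 114 mm over their backs; the gripper's body (76 mm by 85 mm) begins 54 mm behind the grasp point. The pads swing forward as they close: fully open they stand 13 mm farther back than shut.
Start: joints at [1.261, 0.13, 1.488, -0, 1.523, -0.085], TCP at [0.134, 0.585, 0.405] pointing down, gripper open.
Joint ranges: [-2.96, 2.96], [-0.89, 2.26], [0.02, 2.5], [-1.34, 4.48], [0, 2.73], [-2.66, 2.66]. Speed limits (rad/s): [2.39, 2.39, 2.79, 3.14, 3.14, 3.14].

### API

Orientations are given as [roll, pitch, yaw] about the fixed x, y, z axes, in that order (R = Rz(yaw) Ry(pitch) Rx(roll)).
In Python, from bench import * gives the robot as it stands. Calls block until the motion is done:
- goto(position, orientation): joint-space move of the TCP to a pose.
- movel(position, attitude=None, v=0.15, force_limit=None): straight line of the TCP; attitude=None keeps the orientation; v is the mean speed in m/s. With force_limit (N) it stops when the force on the tool has changed by that much, and returns True; else False.
- goto_joints(angles): joint-space move.
- gripper_open() and grasp(): open the fingers fully, or close them until they stop; the grip force is fixed at half the most.
- pause(seconds).
- inverse_kinematics(position, orientation): joint angles nearest the present ones, or None.
- observe(): the state.
- read_camera(name): name is "scene" or "top" or "wrist"; returns a dict with "pixels" (384x512x3 uint8, red, green, blue), "vfov" (degrees; the focal length in pixels is half the picture's height over the tangent of half this angle, whatever the lens; pixels are square), "cx", "cy" (the principal point, pixels), "position" and "orientation" of the camera in the world; the wrist camera has in their place "mount" (4x4, takes a point from camera to tool coordinates, whose origin is the TCP and whose axes are the tool frame's). Camera axes: x right, y down, z forward; pixel columns grow to the right and rows downward; lengths in m; the calibration is good to about 2 mm. A picture is of the moment at which its call begins: read the wrist's pose just before it. There is no depth.
A pose or a line that the arm cannot do raises MotionError and nothing moves.
- job_done(): hands the job in, once; it reports no verdict.
The state is a dict: "t": time; "qpos": joint angles; "qvel": joint speeds; "joint_efforts": joint torques, N m; "tcp_pos": TCP position; "eef_rot": TCP orientation; "ft_force": force on the tool from outside, world axes, zero at the start; "moment": the same for the moment, N m; "grip_width": opening from 0.0 (shut) to 1.0 (fully open).
Only numpy, scipy, OpenCV 4.12 (cv2) and the standard library are available. Lean on these libraries where they do the work, as an engineer would, in place of code of your own. Each camera call takes 0.05 s, during which the arm holds its last target.

## Working session

There is one attempt and no reset: what is moved stays moved. The work goes in short steps, each a Python script; the robot and the scene stay as the last script left them, time stands still between calls to the robot, and variables do not carry over. Pictures are saved under pics/ and viewed, and the job is handed in when it is done.

```bash
ls; mkdir -p pics; python3 - <<'E'
from bench import *
import cv2
o=observe();print(o)
for n in("scene","top","wrist"):
    c=read_camera(n);cv2.imwrite(f"pics/{n}0.png",c["pixels"][:,:,::-1])
    print(n,{k:v for k,v in c.items() if k!="pixels"})
E
```

```text
pics
{'t': 0.0, 'qpos': array([ 1.26059457e+00,  1.31195703e-01,  1.48928298e+00,  1.23798455e-05,
        1.52299862e+00, -8.53798095e-02]), 'qvel': array([ 0.0002254 , -0.00026748,  0.0005689 ,  0.00086699,  0.00017161,
        0.00155347]), 'joint_efforts': array([ 1.30258257e-03, -5.69417202e+01, -5.00543261e+01, -1.82362955e-04,
        1.51286193e-02,  8.41163614e-05]), 'tcp_pos': array([0.13365403, 0.58469093, 0.40362147]), 'eef_rot': array([-1.66273675,  1.56891164, -1.8875593 ]), 'ft_force': array([-0.01485756, -0.1805827 , -1.21140505]), 'moment': array([0.00656876, 0.02355967, 0.02001086]), 'grip_width': 0.9971829041658319}
scene {'vfov': 45.778883276357206, 'cx': 246.77328412301443, 'cy': 191.59067616665334, 'position': array([ 1.23917192, -0.67811011,  0.99775046]), 'orientation': array([-2.30743105,  0.0096837 ,  0.79075846])}
top {'vfov': 43.7163116436159, 'cx': 253.28039606663282, 'cy': 193.8354586212749, 'position': array([0.34908975, 0.00429451, 1.59026771]), 'orientation': array([-3.02575974, -0.00644308, -1.54422242])}
wrist {'vfov': 66.51116147411486, 'cx': 257.4064140279934, 'cy': 188.86617444091002, 'mount': array([[ 7.17941913e-05, -2.88863740e-01,  9.57370218e-01,
         3.18228019e-02],
       [ 9.99999818e-01, -5.52541076e-04, -2.41707184e-04,
         5.16502962e-04],
       [ 5.98806812e-04,  9.57370061e-01,  2.88863647e-01,
        -7.32008392e-02],
       [ 0.00000000e+00,  0.00000000e+00,  0.00000000e+00,
         1.00000000e+00]])}
```

View pics/scene0.png

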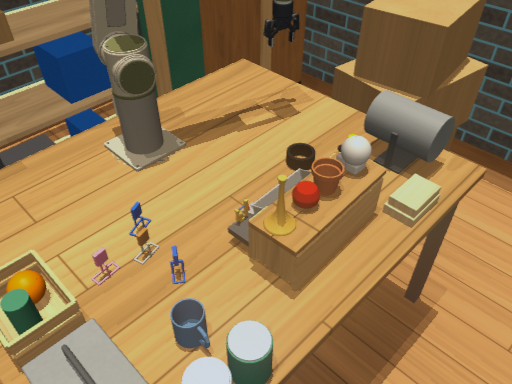

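View pics/top0.png

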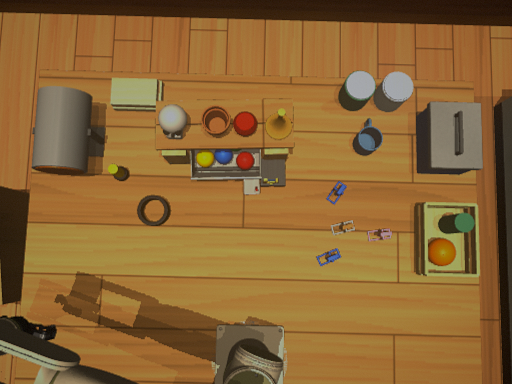

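View pics/wrist0.png

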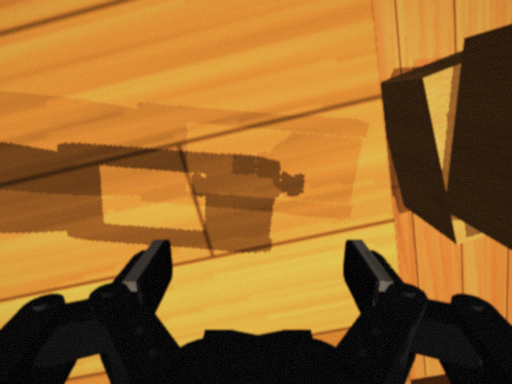

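Four ring-shaped things are in the top view: blue (337,192), steel with a wooden grip (343,228), pink (379,235) and blue (328,257). The steel one fits the description. I'll confirm it in an enlarged crop.

```bash
cat > h.py <<'E'
import numpy as np, cv2
from scipy.spatial.transform import Rotation as R
def f(c): return c["pixels"].shape[0]/2/np.tan(np.radians(c["vfov"])/2)
def pose(c,o=None):
    if "mount" in c:
        T=np.eye(4);T[:3,:3]=R.from_euler("xyz",o["eef_rot"]).as_matrix();T[:3,3]=o["tcp_pos"]
        T=T@c["mount"];return T[:3,:3],T[:3,3]
    return R.from_euler("xyz",c["orientation"]).as_matrix(),np.array(c["position"])
def ray(c,uv,o=None):
    M,p=pose(c,o);d=M@np.array([(uv[0]-c["cx"])/f(c),(uv[1]-c["cy"])/f(c),1]);return p,d/np.linalg.norm(d)
def onz(c,uv,z,o=None):
    p,d=ray(c,uv,o);return p+d*(z-p[2])/d[2]
def proj(c,X,o=None):
    M,p=pose(c,o);q=M.T@(np.array(X)-p);return np.array([c["cx"]+f(c)*q[0]/q[2],c["cy"]+f(c)*q[1]/q[2]])
def tri(r1,r2):
    (p,d),(q,e)=r1,r2;A=np.stack([d,-e],1);s=np.linalg.lstsq(A,q-p,rcond=None)[0]
    a=p+s[0]*d;b=q+s[1]*e;return (a+b)/2,np.linalg.norm(a-b)
def crop(c,name,u0,v0,u1,v1,k):
    cv2.imwrite("pics/"+name,cv2.resize(c["pixels"][v0:v1,u0:u1,::-1],None,fx=k,fy=k,interpolation=cv2.INTER_CUBIC))
E
python3 - <<'E'
from bench import *
from h import *
c=read_camera("top");s=read_camera("scene")
import pickle;pickle.dump((c,s),open("cams.pkl","wb"))
crop(c,"top_rings.png",310,170,410,270,6)
crop(c,"top_unit.png",150,90,310,210,5)
crop(s,"sc_unit.png",220,130,390,280,4)
for uv in [(343,228),(156,149),(294,149),(253,187)]: print(uv,onz(c,uv,0.003),onz(c,uv,.168))
E
```

```text
(343, 228) [ 0.42812326 -0.3013894   0.003     ] [ 0.41990755 -0.26961288  0.168     ]
(156, 149) [0.67713371 0.33084302 0.003     ] [0.64303281 0.29689758 0.168     ]
(294, 149) [ 0.69013833 -0.13444996  0.003     ] [ 0.65468557 -0.12002717  0.168     ]
(253, 187) [5.56964964e-01 5.27291990e-04 3.00000000e-03] [0.53535588 0.0009189  0.168     ]
```

View pics/top_rings.png

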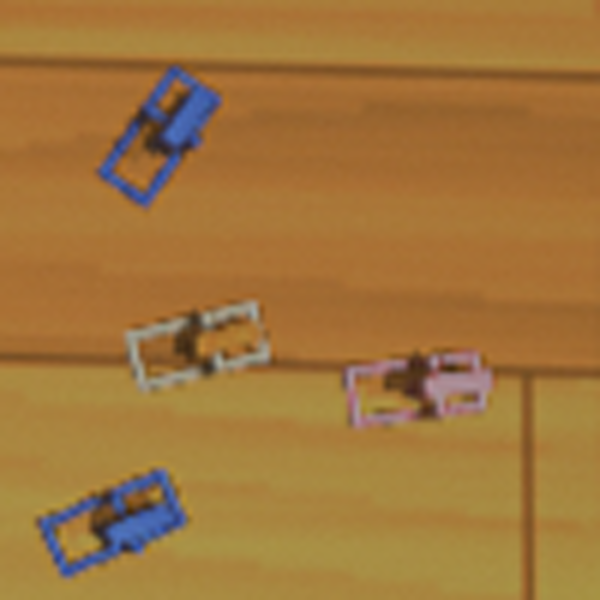

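View pics/top_unit.png

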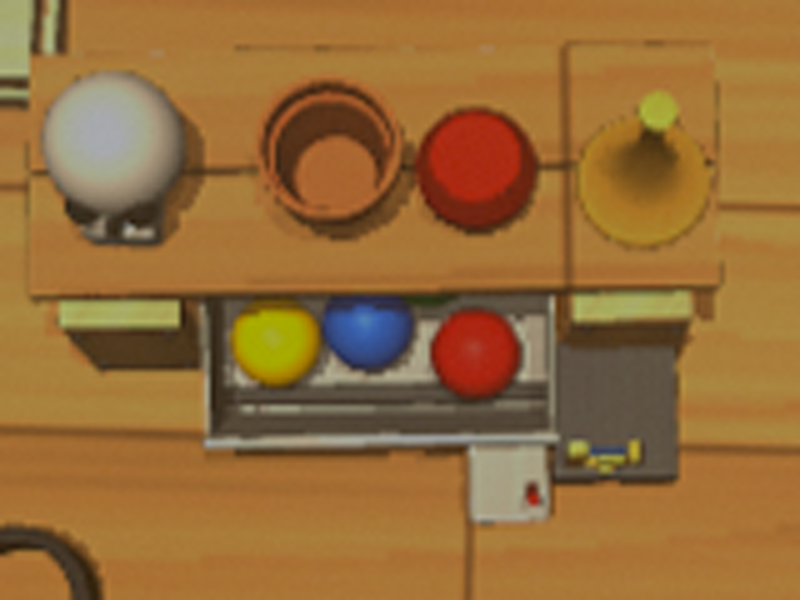

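View pics/sc_unit.png

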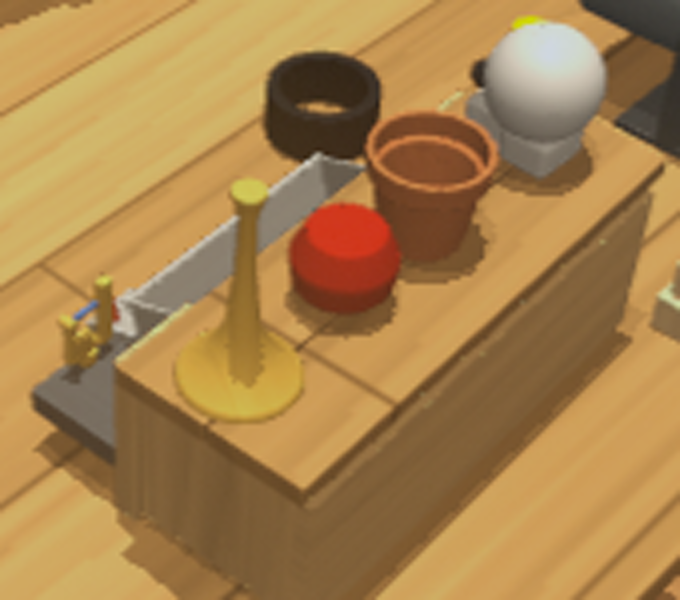

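The crop confirms it: the steel ring with the wooden grip is at top pixel (343,228), its centre near world (0.43,-0.30). The shelf's front edge runs from (156,149) to (294,147), which is 0.417 m at z=0.168 against the 0.420 given. The pin is at about (256,188), and the hook at about (265–277,180). Next I'll take a closer wrist view of the unit.

```bash
cat >> h.py <<'E'
def att(a):
    y=np.array([np.cos(a),np.sin(a),0]);x=np.array([0,0,-1.]);z=np.cross(x,y)
    return R.from_matrix(np.stack([x,y,z],1)).as_euler("xyz")
E
python3 - <<'E'
from bench import *
from h import *
import pickle
for a in (-90,0,90,180):
  for p in ((.5,.03,.42),(.56,-.02,.30),(.42,-.3,.35)):
    q=inverse_kinematics(p,att(np.radians(a)));print(a,p,None if q is None else np.round(q,2))
goto((.50,.03,.42),att(np.radians(90)))
o=observe();c=read_camera("wrist");print(o["t"],o["tcp_pos"])
cv2.imwrite("pics/w1.png",c["pixels"][:,:,::-1]);pickle.dump((c,o),open("w1.pkl","wb"))
E
```

```text
-90 (0.5, 0.03, 0.42) [-0.04 -0.15  1.74  0.    1.55  1.53]
-90 (0.56, -0.02, 0.3) [-0.13  0.1   1.72  0.    1.33  1.44]
-90 (0.42, -0.3, 0.35) [-0.72 -0.07  1.79  0.    1.42  0.85]
0 (0.5, 0.03, 0.42) [-0.04 -0.15  1.74  0.    1.55 -0.04]
0 (0.56, -0.02, 0.3) [-0.13  0.1   1.72  0.    1.33 -0.13]
0 (0.42, -0.3, 0.35) [-0.72 -0.07  1.79  0.    1.42 -0.72]
90 (0.5, 0.03, 0.42) [-0.04 -0.15  1.74  0.    1.55 -1.61]
90 (0.56, -0.02, 0.3) [-0.13  0.1   1.72  0.    1.33 -1.7 ]
90 (0.42, -0.3, 0.35) [-0.72 -0.07  1.79  0.    1.42 -2.29]
180 (0.5, 0.03, 0.42) None
180 (0.56, -0.02, 0.3) None
180 (0.42, -0.3, 0.35) [-0.72 -0.07  1.79  0.    1.42  2.42]
2.6167 [0.49999855 0.03063396 0.42001245]<sys>:0: UserWarning: Gimbal lock detected. Setting third angle to zero since it is not possible to uniquely determine all angles.
```

View pics/w1.png

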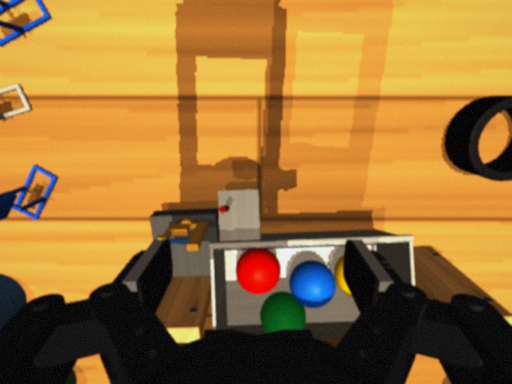

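The wrist view shows the tipped bin with rim corners at (212,243) and (412,236), the ledge at (240,215) with the red pin at (224,209), and the brass hook with its blue gate at (185,235). The shelf edge is hidden by the gripper. I'll fix a coarse unit pose from this, push the bin, then measure again with it shut.

```bash
python3 - <<'E' 2>/dev/null
from h import *
import pickle
c,o=pickle.load(open("w1.pkl","rb"))
crop(c,"w1c.png",130,170,330,270,4)
t,s=pickle.load(open("cams.pkl","rb"))
a=onz(t,(156,149.4),.168);b=onz(t,(293.6,147.4),.168);print(a,b)
d=a-b;yaw=np.arctan2(-d[0],d[1]);O=(a+b)/2-.051*np.array([np.cos(yaw),np.sin(yaw),0]);O[2]=0;print("O",O,yaw)
M=R.from_euler("z",yaw).as_matrix()
for th in(.3,.4,.5):
  for y in (-110,110):
    dx,dz=-14,92
    x=14+dx*np.cos(th)-dz*np.sin(th);z=18+dz*np.cos(th)+dx*np.sin(th)
    print(th,y,np.round([x,z]),proj(c,O+M@np.array([x,y,z])/1e3,o))
E
```

```text
[0.64180437 0.29683607 0.168     ] [ 0.65958177 -0.11873342  0.168     ]
O [0.59973967 0.08687162 0.        ] 0.042752352028409456
0.3 -110 [-27. 102.] [206.5162024  245.82045143]
0.3 110 [-27. 102.] [410.2554149  237.94461371]
0.4 -110 [-35.  97.] [206.50258942 237.15015884]
0.4 110 [-35.  97.] [409.00662185 229.251025  ]
0.5 -110 [-42.  92.] [206.64946974 228.68774505]
0.5 110 [-42.  92.] [407.3690066  220.78954121]
```

View pics/w1c.png

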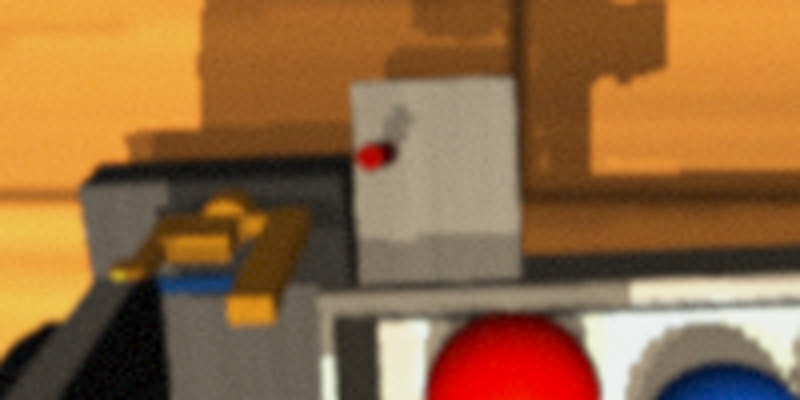

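```bash
cat >> h.py <<'E'
E
python3 - <<'E' 2>/dev/null
from bench import *
from h import *
yaw=.038;O=np.array([.5995,.0895,0]);M=R.from_euler("z",yaw).as_matrix()
U=lambda x,y,z:O+M@np.array([x,y,z])/1e3
A=att(np.pi/2+yaw)
grasp()
goto(U(-85,30,300),A)
movel(U(-85,30,78+173),A,v=.2)
o0=observe();print(o0["t"],o0["ft_force"])
r=movel(U(8,30,78+173),A,v=.05,force_limit=12)
o=observe();print(r,o["t"],o["ft_force"],M.T@(o["tcp_pos"]-O)*1e3)
E
```

```text
4.4667 [0.4673188  0.51715695 0.70037453]
True 5.8583 [-0.12575163 -0.10579279 -0.15369222] [ -7.59488396  30.00937604 250.15313061]
```

```bash
python3 - <<'E' 2>/dev/null
from bench import *
from h import *
import pickle
yaw=.038;O=np.array([.5995,.0895,0]);M=R.from_euler("z",yaw).as_matrix()
U=lambda x,y,z:O+M@np.array([x,y,z])/1e3
A=att(np.pi/2+yaw)
movel(U(-60,20,275),A,v=.25)
goto(U(-130,-40,390),A)
o=observe();c=read_camera("wrist");print(o["t"],o["tcp_pos"])
cv2.imwrite("pics/w2.png",c["pixels"][:,:,::-1]);pickle.dump((c,o),open("w2.pkl","wb"))
for n,p in dict(rimR=(0,-110,110),rimL=(0,110,110),pin=(-40,-95,112),ledge=(-62,-105,74),nose=(-40,-129,124),shR=(51,-210,168)).items(): print(n,proj(c,U(*p),o))
E
```

```text
6.8833 [0.47166078 0.04473199 0.38911464]
rimR [187.59532831 310.37315049]
rimL [405.73091843 310.07189432]
pin [199.79979789 276.97230868]
ledge [195.90903829 238.4120282 ]
nose [160.52559742 284.52343242]
shR [ 61.42608551 405.4852067 ]
```

View pics/w2.png

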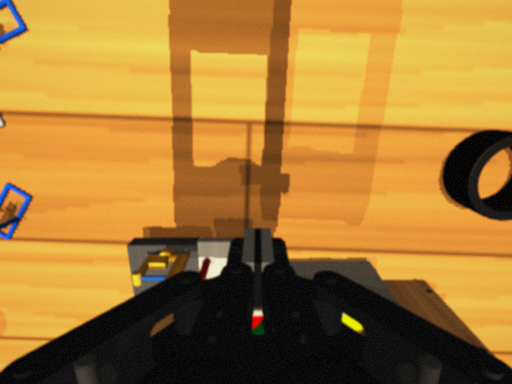

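The wrist gripper hides the unit in this view; only the hook (155,265) and pin (205,268) show. I'll take one more view with the tool turned the way it must be for the ring, gripper open.

```bash
python3 - <<'E' 2>/dev/null
from bench import *
from h import *
import pickle
yaw=.038;O=np.array([.5995,.0895,0]);M=R.from_euler("z",yaw).as_matrix()
U=lambda x,y,z:O+M@np.array([x,y,z])/1e3
A=att(yaw)
gripper_open()
goto(U(-45,-165,390),A)
o=observe();c=read_camera("wrist");print(o["t"],o["tcp_pos"])
cv2.imwrite("pics/w3.png",c["pixels"][:,:,::-1]);pickle.dump((c,o),open("w3.pkl","wb"))
crop(c,"w3c.png",160,80,360,230,4)
for n,p in dict(rimR=(0,-110,110),rimM=(0,0,110),pin=(-40,-95,112),ledge=(-62,-105,74),ledgeL=(-62,-55,74),nose=(-40,-135,124),shR=(51,-210,168),shM=(51,-20,168)).items(): print(n,proj(c,U(*p),o))
t=read_camera("top");cv2.imwrite("pics/t3.png",t["pixels"][:,:,::-1])
E
```

```text
8.95 [ 0.56069822 -0.07686764  0.38999216]
rimR [311.23341886 124.82232667]
rimM [319.51725551 -30.75602639]
pin [263.22815291 106.04521412]
ledge [239.13453944 116.26347079]
ledgeL [238.18159521  58.71000446]
nose [263.14943277 157.6678538 ]
shR [386.53068314 269.19588926]
shM [430.92959425 -33.13389034]
```

View pics/w3.png

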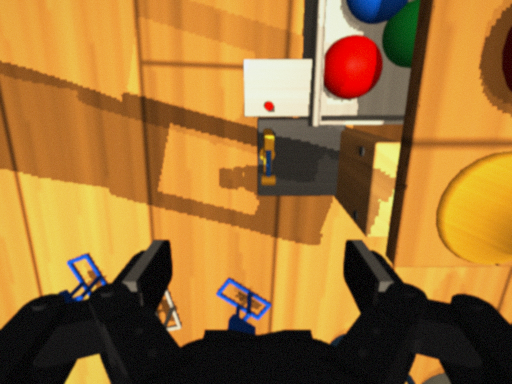

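View pics/w3c.png

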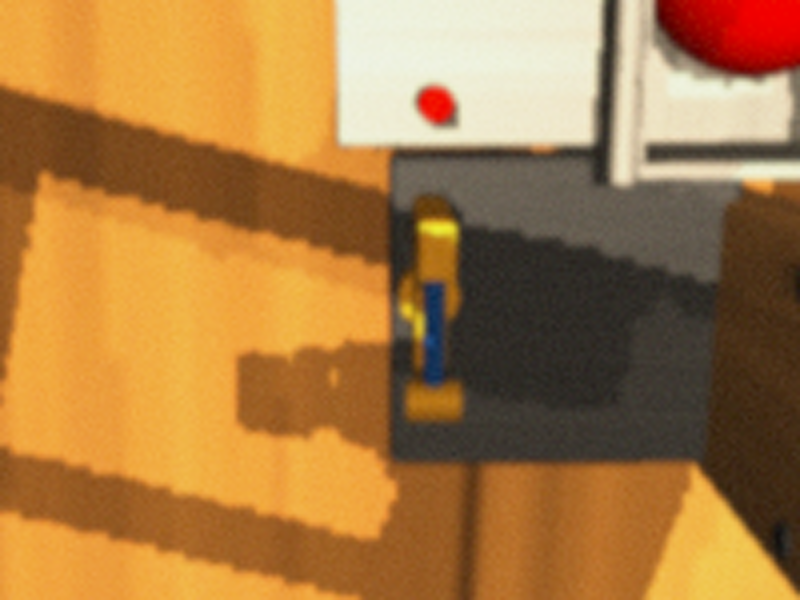

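The view shows, in full-picture pixels: pin top (268.8,105.8), right front rim corner (312.5,126), ledge's front corners (244.5,116.5) and (245,58), nose's inner top edge near (269,150.5), and spine top (268,176–185). I'll fit the unit pose from these.

```bash
python3 - <<'E' 2>/dev/null
from h import *
import pickle
from scipy.optimize import least_squares
c,o=pickle.load(open("w3.pkl","rb"))
P={"pin":((268.8,105.8),(-40,-95,112)),"rim":((312.5,126),(0,-110,110)),"ldR":((244.5,116.5),(-62,-105,74)),"ldL":((244.7,58.5),(-62,-55,74))}
W={k:(onz(c,uv,X[2]/1e3,o),np.array(X)/1e3) for k,(uv,X) in P.items()}
for k in W: print(k,np.round(W[k][0],4))
def res(p):
    M=R.from_euler("z",p[2]).as_matrix();return np.concatenate([((M@X)[:2]+p[:2]-w[:2]) for w,X in W.values()]+[[.04*(p[2]-.038)]])
s=least_squares(res,[.6,.09,.038]);print(s.x,np.round(res(s.x)*1e3,1))
O=np.r_[s.x[:2],0];M=R.from_euler("z",s.x[2]).as_matrix()
for n,uv,z in (("noseinner",(269,150.5),.124),("noseouter",(269,135.2),.124),("spine near",(268.5,175.7),.112),("spine far",(268.5,185),.112),("gate x",(268.5,165),.1095)):
    print(n,np.round(M.T@(onz(c,uv,z,o)-O)*1e3,1))
# shelf front edge columns
img=c["pixels"];
# ring on top cam
t,sc=pickle.load(open("cams.pkl","rb"))
k=lambda u,v:onz(t,(310+u/6,170+v/6),.003)
for q in ((130,335),(255,305),(268,356),(142,388)): print(k(*q))
E
```

```text
pin [ 0.5676 -0.0066  0.112 ]
rim [ 0.6048 -0.0213  0.11  ]
ldR [ 0.5466 -0.0178  0.074 ]
ldL [0.5455 0.0326 0.074 ]
[0.60586532 0.08852211 0.01377083] [-0.5 -0.4  2.6 -0.1 -1.3  0.5 -0.8  0.1 -1. ]
noseinner [ -38.5 -128.9  124. ]
noseouter [ -39.  -116.7  124. ]
spine near [ -37.7 -152.8  112. ]
spine far [ -37.4 -161.2  112. ]
gate x [ -37.9 -143.9  109.5]
[ 0.43428875 -0.26373501  0.003     ]
[ 0.45274392 -0.33285408  0.003     ]
[ 0.4247494  -0.34011602  0.003     ]
[ 0.40525831 -0.27058156  0.003     ]
```

```bash
python3 - <<'E' 2>/dev/null
from h import *
import pickle
c,o=pickle.load(open("w3.pkl","rb"))
g=cv2.cvtColor(c["pixels"],cv2.COLOR_RGB2GRAY).astype(float)
g=cv2.GaussianBlur(g,(3,3),0)
pts=[]
for r in list(range(5,125,8))+list(range(150,262,8)):
    # dark face left of the board; strongest rising edge near the line
    c0=int(429-(429-391)*r/262)
    d=np.diff(g[r,c0-14:c0+15]);u=c0-14+d.argmax()+.5
    pts.append((u,r))
w=np.array([onz(c,p,.168,o)[:2] for p in pts])
print([(p[0],p[1]) for p in pts]);print(np.round(w,4).tolist()[::4])
k=np.polyfit(w[:,1],w[:,0],1);r=w[:,0]-np.polyval(k,w[:,1]);m=abs(r-np.median(r))<.003
k=np.polyfit(w[m,1],w[m,0],1);print(m.sum(),len(m),"yaw",-np.arctan(k[0]),"x at y=-.0",np.polyval(k,[0,-.05]))
crop(c,"w3s.png",340,0,512,270,2)
E
```

```text
[(np.float64(431.5), 5), (np.float64(430.5), 13), (np.float64(429.5), 21), (np.float64(428.5), 29), (np.float64(427.5), 37), (np.float64(426.5), 45), (np.float64(425.5), 53), (np.float64(423.5), 61), (np.float64(422.5), 69), (np.float64(421.5), 77), (np.float64(420.5), 85), (np.float64(418.5), 93), (np.float64(417.5), 101), (np.float64(416.5), 109), (np.float64(415.5), 117), (np.float64(410.5), 150), (np.float64(409.5), 158), (np.float64(408.5), 166), (np.float64(406.5), 174), (np.float64(405.5), 182), (np.float64(404.5), 190), (np.float64(403.5), 198), (np.float64(402.5), 206), (np.float64(400.5), 214), (np.float64(399.5), 222), (np.float64(398.5), 230), (np.float64(397.5), 238), (np.float64(396.5), 246), (np.float64(379.5), 254)]
[[0.6554, 0.0531], [0.6566, 0.0367], [0.6572, 0.0193], [0.6578, 0.0008], [0.6596, -0.035], [0.6604, -0.057], [0.6612, -0.0805], [0.6512, -0.1061]]
28 29 yaw 0.042723760796561344 x at y=-.0 [0.65799892 0.6601364 ]
```

View pics/w3s.png

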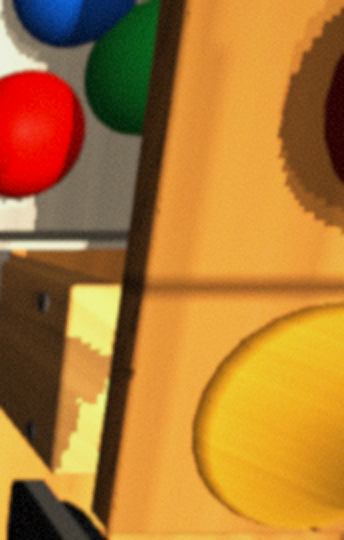

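Shelf edge yaw from the wrist view is 0.0427, and the top view gave 0.0428. The pin-to-shelf-edge distance is 90.7 mm against 91 with the bin shut, so the bin is shut. Unit origin is about (0.603,0.0895). Now I'll hover over the ring.

```bash
cat >> h.py <<'E'
yaw=.0427;O=np.array([.6033,.0898,0]);M=R.from_euler("z",yaw).as_matrix()
U=lambda x,y,z:O+M@np.array([x,y,z])/1e3
toU=lambda p:M.T@(np.array(p)-O)*1e3
E
python3 - <<'E' 2>/dev/null
from bench import *
from h import *
import pickle
c,o=pickle.load(open("w3.pkl","rb"))
for n,uv,z in (("pin",(268.8,105.8),.112),("noseinner",(269,150.5),.124),("noseouter",(269,135.2),.124),("spine near",(268.5,175.7),.112),("spine far",(268.5,185),.112),("gate x",(268.5,165),.1095)):
    print(n,np.round(toU(onz(c,uv,z,o)),1))
goto((.429,-.302,.34),att(.268))
o=observe();c=read_camera("wrist");print(o["t"],o["tcp_pos"])
cv2.imwrite("pics/w4.png",c["pixels"][:,:,::-1]);pickle.dump((c,o),open("w4.pkl","wb"))
E
```

```text
pin [-39.7 -94.8 112. ]
noseinner [ -39.8 -129.1  124. ]
noseouter [ -39.8 -117.   124. ]
spine near [ -39.6 -153.1  112. ]
spine far [ -39.5 -161.5  112. ]
gate x [ -39.5 -144.1  109.5]
10.0833 [ 0.42954026 -0.30148081  0.34043025]
```

View pics/w4.png

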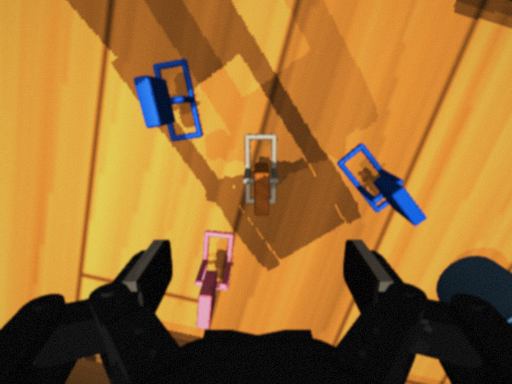

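The ring sits upright at (261,168) with its wooden block at (262,187). Pink is at (215,265); blue ones are at (175,100) and (375,185). I'll check clearances and refine the grasp point.

```bash
python3 - <<'E' 2>/dev/null
from h import *
import pickle
c,o=pickle.load(open("w4.pkl","rb"))
crop(c,"w4c.png",220,110,320,230,5)
A=R.from_euler("xyz",o["eef_rot"]).as_matrix()
def show(n,uv,z):
    p=onz(c,uv,z,o);t=A.T@(p-o["tcp_pos"]);print(n,np.round(p,4),"tool y,z mm",np.round(t[1:]*1e3,1))
show("ringTL",(245,135),.003);show("ringTR",(276,135),.003);show("ringBL",(246,203),.003);show("ringBR",(277,202),.003)
for u,v in((205,327),(203,272),(228,255)): show("pink top",(u,v),.091)
for u,v in((385,185),(420,220),(403,180)): show("blue top",(u,v),.091)
for u,v in((340,163),(362,145)): show("blue base",(u,v),.003)
for u,v in((137,80),(172,122),(158,125)): show("blue2 top",(u,v),.091)
E
```

```text
ringTL [ 0.4074 -0.2665  0.003 ] tool y,z mm [-12.3 -39.7]
ringTR [ 0.4383 -0.258   0.003 ] tool y,z mm [ 19.7 -39.7]
ringBL [ 0.4273 -0.3382  0.003 ] tool y,z mm [-12.2  34.8]
ringBR [ 0.4601 -0.328   0.003 ] tool y,z mm [22.1 33.6]
pink top [ 0.4169 -0.4321  0.091 ] tool y,z mm [-47.  122.6]
pink top [ 0.4031 -0.3768  0.091 ] tool y,z mm [-45.7  65.6]
pink top [ 0.4197 -0.3555  0.091 ] tool y,z mm [-23.9  49.4]
blue top [ 0.5225 -0.2643  0.091 ] tool y,z mm [ 99.3 -11.3]
blue top [ 0.5608 -0.2841  0.091 ] tool y,z mm [131.   17.9]
blue top [ 0.5343 -0.2569  0.091 ] tool y,z mm [112.6 -15.3]
blue base [ 0.5122 -0.2683  0.003 ] tool y,z mm [ 88.2 -10.2]
blue base [ 0.5277 -0.2442  0.003 ] tool y,z mm [109.6 -29.3]
blue2 top [ 0.3261 -0.2391  0.091 ] tool y,z mm [-83.4 -87.7]
blue2 top [ 0.3549 -0.2609  0.091 ] tool y,z mm [-61.4 -59. ]
blue2 top [ 0.3455 -0.2657  0.091 ] tool y,z mm [-71.8 -56.9]
```

View pics/w4c.png

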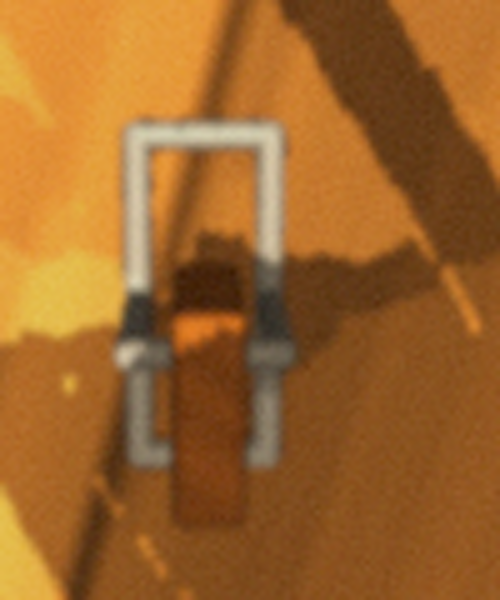

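```bash
python3 - <<'E' 2>/dev/null
from bench import *
from h import *
import pickle
c,o=pickle.load(open("w4.pkl","rb"))
print("blocktop",onz(c,(261.8,193.7),.091,o))
A=att(.284);p=np.array([.4333,-.2977,0])
movel(p+[0,0,.30],A,v=.2)
movel(p+[0,0,.227],A,v=.12)
grasp()
o=observe();print(o["t"],o["grip_width"],o["ft_force"],o["tcp_pos"])
f0=o["ft_force"]
movel(p+[0,0,.30],A,v=.15)
o=observe();print(o["t"],o["grip_width"],o["ft_force"],o["moment"])
goto(U(-40,-104,160+227),att(yaw))
o=observe();print(o["t"],o["ft_force"],o["tcp_pos"],toU(o["tcp_pos"]))
c=read_camera("wrist");cv2.imwrite("pics/w5.png",c["pixels"][:,:,::-1]);pickle.dump((c,o),open("w5.pkl","wb"))
E
```

```text
blocktop [ 0.43251468 -0.29631071  0.091     ]
11.9 0.1319548785183842 [-0.18172669  0.26930794  0.81825322] [ 0.43329897 -0.29772692  0.22706425]
12.5333 0.13013848856928384 [-0.41952    -0.34471478 -1.55841188] [ 0.0084328  -0.00240886  0.0108091 ]
13.7667 [-0.14618162  0.1519028  -1.5018824 ] [ 0.5674765  -0.01658955  0.3858907 ] [ -40.33229982 -104.76338002  385.8907034 ]
```

View pics/w5.png

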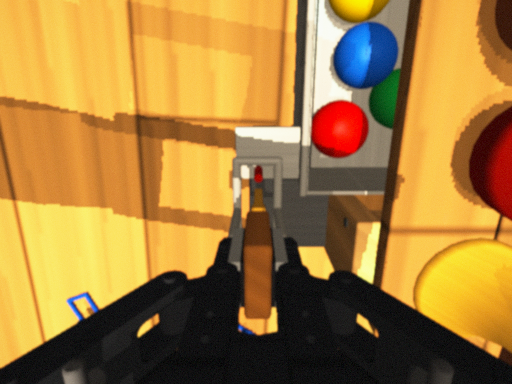

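The ring is held: its +y end bar is at (258,162), with the red pin (258,175) seen inside it. I'll check the held pose against expectation, then descend above the gate and feel for the nose.

```bash
python3 - <<'E' 2>/dev/null
from bench import *
from h import *
import pickle
c,o=pickle.load(open("w5.pkl","rb"))
T=R.from_euler("xyz",o["eef_rot"]).as_matrix()
for n,y,z in(("outL",-17,-38),("outR",17,-38),("inner mid",0,-32)):
    print(n,proj(c,o["tcp_pos"]+T@np.array([.155+.072-.006,y/1e3,z/1e3]),o))
crop(c,"w5c.png",210,120,330,260,4)
A=att(yaw)
movel(U(-40,-104,130+227),A,v=.15)
r=movel(U(-40,-104,115+227),A,v=.05,force_limit=4)
o=observe();print(r,o["t"],np.round(M.T@o["ft_force"],2),toU(o["tcp_pos"]))
if not r:
    f0=M.T@o["ft_force"]
    r=movel(U(-40,-86,115+227),A,v=.015,force_limit=2.5)
    o=observe();print(r,o["t"],np.round(M.T@o["ft_force"]-f0,2),toU(o["tcp_pos"]))
c=read_camera("wrist");cv2.imwrite("pics/w6.png",c["pixels"][:,:,::-1]);pickle.dump((c,o),open("w6.pkl","wb"))
E
```

```text
outL [230.50711439 158.09775615]
outR [282.47018014 158.08172131]
inner mid [256.4986849  167.06368667]
False 14.6167 [ 0.55  0.71 -2.47] [ -40.10606576 -103.93911556  341.7379314 ]
True 15.25 [ 0.13 -2.04  1.55] [-40.1769515  -96.89479443 341.44461115]
```

View pics/w5c.png

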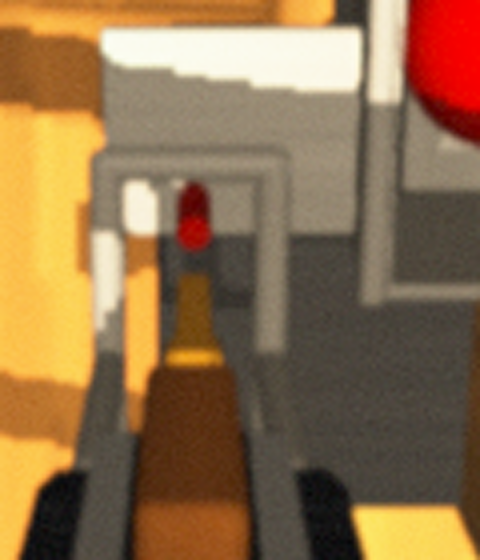

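View pics/w6.png

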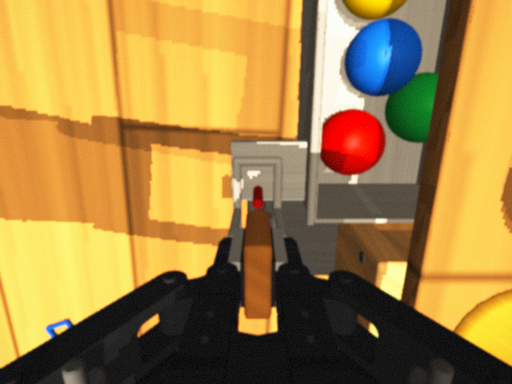

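The nose was felt with the ring centre at y=-96.9, so the bar touches at -131.9; the picture predicted -132.1. I'll back off 0.7 mm and press down past the gate.

```bash
python3 - <<'E' 2>/dev/null
from bench import *
from h import *
import pickle
A=att(yaw);Y=-97.6
movel(U(-40,Y,342),A,v=.01)
o=observe();f0=M.T@o["ft_force"];print(np.round(f0,2),toU(o["tcp_pos"]))
for z in (105,100,95,91,87):
    r=movel(U(-40,Y,z+227),A,v=.03,force_limit=14)
    o=observe();print(z,r,round(o["t"],2),np.round(M.T@o["ft_force"]-f0,2),np.round(toU(o["tcp_pos"])-[0,0,227],2))
    if r: break
c=read_camera("wrist");cv2.imwrite("pics/w7.png",c["pixels"][:,:,::-1]);pickle.dump((c,o),open("w7.pkl","wb"))
c=read_camera("scene");crop(c,"s7.png",210,160,310,250,6)
E
```

```text
[ 0.19 -0.04 -0.49] [-40.11216813 -97.52324675 341.70845074]
105 False 16.08 [0.12 0.77 3.11] [-39.94 -97.51 105.12]
100 False 16.4 [-0.19  1.1   2.93] [-40.08 -97.48  99.8 ]
95 False 16.72 [ 2.22  1.87 -0.5 ] [-40.07 -97.42  94.47]
91 False 17.0 [ 3.08  2.06 -2.  ] [-40.01 -97.46  90.5 ]
87 False 17.28 [-0.51 -0.76 -1.08] [-40.44 -97.86  86.15]
```

View pics/w7.png

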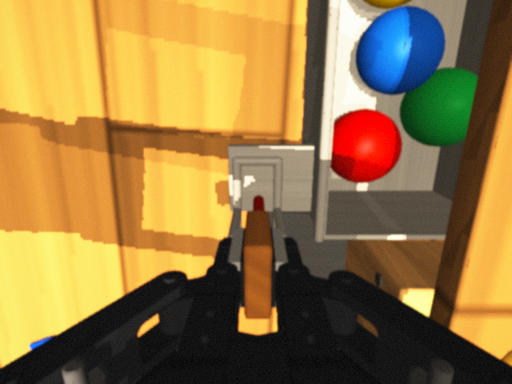

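View pics/s7.png

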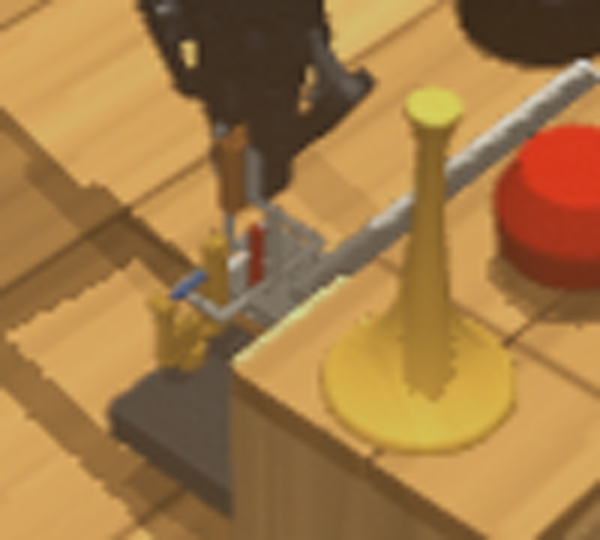

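The gate force rose to about 3 N and dropped away below 95 mm. In the scene crop the blue gate at (187,285) is level again, with the ring's end bar below it. I'll continue down the throat.

```bash
python3 - <<'E' 2>/dev/null
from bench import *
from h import *
import pickle
A=att(yaw);Y=-97.6
o=observe();f0=M.T@o["ft_force"];print(np.round(f0,2))
for z in (82,78,75.5,73):
    r=movel(U(-40,Y,z+227),A,v=.02,force_limit=7)
    o=observe();print(z,r,round(o["t"],2),np.round(M.T@o["ft_force"]-f0,2),np.round(M.T@o["moment"],2),np.round(toU(o["tcp_pos"])-[0,0,227],2))
    if r: break
c=read_camera("wrist");cv2.imwrite("pics/w8.png",c["pixels"][:,:,::-1]);pickle.dump((c,o),open("w8.pkl","wb"))
c=read_camera("scene");crop(c,"s8.png",210,160,310,250,6)
E
```

```text
[-0.49 -1.42 -1.92]
82 False 17.78 [0.38 1.82 0.21] [ 0.05 -0.05 -0.01] [-40.11 -97.61  81.73]
78 False 18.13 [-0.13  1.73  1.6 ] [-0.04  0.01  0.01] [-40.11 -97.57  77.74]
75.5 False 18.41 [1.02 0.39 0.13] [-0.01  0.04 -0.01] [-40.08 -97.58  75.29]
73 True 18.62 [-1.31  0.7   8.  ] [0.03 0.25 0.05] [-39.83 -97.66  73.86]
```

View pics/s8.png

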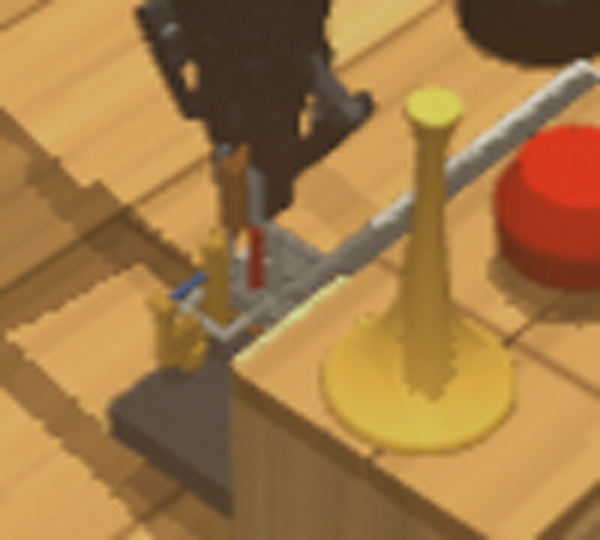

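Contact came at an underside height of 73.9 mm against 74 expected, with the gate closed above the bar. Now I'll release, retreat straight up and look.

```bash
python3 - <<'E' 2>/dev/null
from bench import *
from h import *
import pickle
A=att(yaw)
movel(U(-40,-97.6,74.1+227),A,v=.02)
gripper_open()
movel(U(-40,-97.6,400),A,v=.12)
goto(U(-45,-165,390),A)
o=observe();c=read_camera("wrist");print(o["t"],o["ft_force"])
crop(c,"w9.png",190,40,350,200,4);pickle.dump((c,o),open("w9.pkl","wb"))
s=read_camera("scene");crop(s,"s9.png",210,160,310,250,6);pickle.dump(s,open("s9.pkl","wb"))
t=read_camera("top");cv2.imwrite("pics/t9.png",t["pixels"][:,:,::-1])
for n,p in dict(endNear=(-40,-132+73,80),endFar=(-40,-135,80),cL=(-57,-59,80),cR=(-23,-59,80),gripTop=(-40,-97,165)).items(): print(n,(proj(c,U(*p),o)-[190,40])*4,(proj(s,U(*p))-[210,160])*6)
E
```

```text
21.025 [ 0.35671466  0.03264748 -0.40199078]
endNear [295.2104861   84.62684895] [298.29386919 238.12074264]
endFar [294.10642637 432.45639284] [192.10771927 319.0794252 ]
cL [217.23125064  84.91149419] [272.5731059  222.26519532]
cR [373.23963061  84.34202153] [324.34889482 254.18234575]
gripTop [303.40914358 276.28997923] [245.39344543 145.82422289]
```

View pics/w9.png

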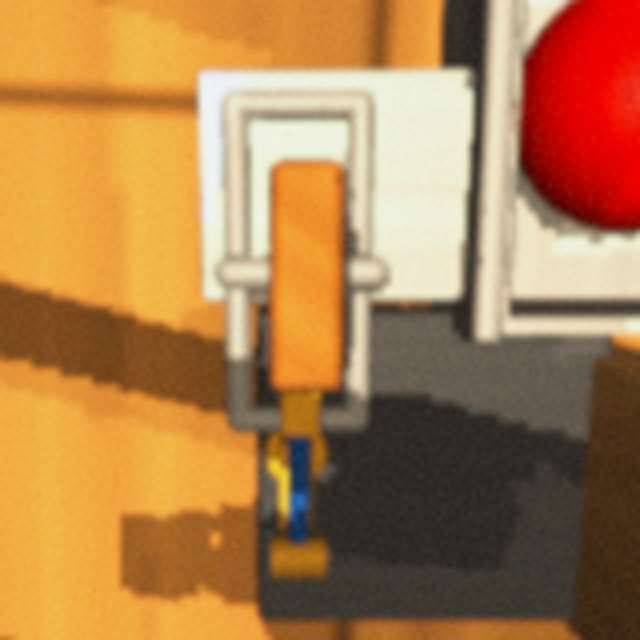

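View pics/s9.png

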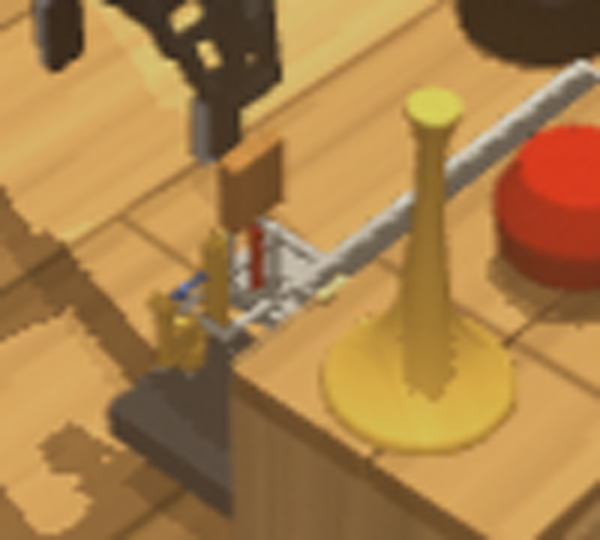

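View pics/t9.png

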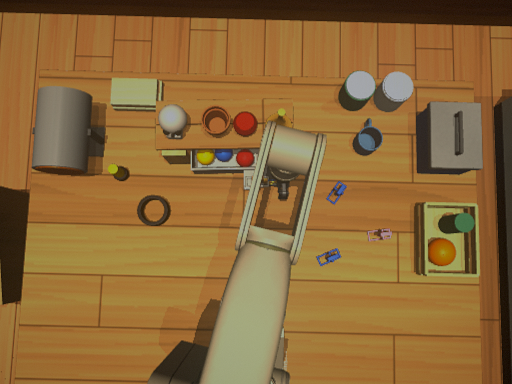

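```bash
python3 - <<'E' 2>/dev/null
from h import *
import pickle
c,o=pickle.load(open("w9.pkl","rb"));c3,o3=pickle.load(open("w3.pkl","rb"))
k=lambda u,v,z:np.round(toU(onz(c,(190+u/4,40+v/4),z,o)),1)
print("now ledge",k(203,300,.074),k(199,71,.074),"rim",k(485,340,.110),"gate",k(300,437,.1095),k(300,540,.1095))
print("ring corners",k(222,92,.077),k(372,92,.077),k(228,430,.077),k(368,430,.077))
for uv,z in (((244.5,116.5),.074),((244.7,58.5),.074),((312.5,126),.110)): print("w3",np.round(toU(onz(c3,uv,z,o3)),1))
a,b=pickle.load(open("cams.pkl","rb"));t=cv2.imread("pics/t9.png")[:,:,::-1]
d=cv2.absdiff(a["pixels"],np.ascontiguousarray(t)).max(2)
print("diff skull..trumpet",d[95:145,155:265].max(),"mug",d[115:160,350:385].max(),"tape",d[190:230,135:172].max(),"torch",d[160:182,105:132].max(),"rings",d[180:205,326:350].max(),d[225:245,365:395].max(),d[247:268,315:343].max())
E
```

```text
now ledge [ -61.3 -104.8   74. ] [-61.3 -55.4  74. ] rim [  -1.2 -111.3  110. ] gate [ -39.2 -131.4  109.5] [ -39.1 -153.8  109.5]
ring corners [-56.1 -60.1  77. ] [-23.  -60.2  77. ] [ -55.8 -134.8   77. ] [ -22.3 -134.9   77. ]
w3 [ -61.2 -105.1   74. ]
w3 [-60.2 -54.7  74. ]
w3 [  -3.2 -111.1  110. ]
diff skull..trumpet 98 mug 6 tape 10 torch 8 rings 6 7 6
```

```bash
python3 - <<'E' 2>/dev/null
from bench import *
from h import *
import pickle
a,b=pickle.load(open("cams.pkl","rb"));t=cv2.imread("pics/t9.png")[:,:,::-1]
d=cv2.absdiff(a["pixels"],np.ascontiguousarray(t)).max(2)
ys,xs=np.where(d[85:146,150:300]>30);print("changed cols",xs.min()+150,xs.max()+150,"shelf left of 250:",d[90:140,155:250].max())
s=pickle.load(open("s9.pkl","rb"));e=cv2.absdiff(b["pixels"],s["pixels"]).max(2)
print("scene trumpet",e[175:232,266:298].max(),"apple",e[180:208,292:320].max())
job_done();print(observe()["t"])
E
```

```text
changed cols 260 299 shelf left of 250: 13
scene trumpet 86 apple 72
the job is handed in; nothing more can be done
the job is handed in; nothing more can be done
```

```bash
python3 - <<'E' 2>/dev/null
from h import *
import pickle
a,b=pickle.load(open("cams.pkl","rb"));s=pickle.load(open("s9.pkl","rb"))
for n,im in(("before",b["pixels"]),("after",s["pixels"])):
    h=cv2.cvtColor(im,cv2.COLOR_RGB2HSV)
    r=cv2.inRange(h,(0,210,90),(6,255,255));r[:, :288]=0;r[:,325:]=0;r[:175]=0;r[212:]=0
    y,x=np.where(r>0);print(n,"apple",x.mean(),y.mean(),len(x))
e=cv2.absdiff(b["pixels"],s["pixels"]).max(2)
for q in ((215,234,262,298),(176,182,277,287),(182,215,278,285),(185,205,298,316)): print(q,e[q[0]:q[1],q[2]:q[3]].max())
E
```

```text
before apple 306.6214833759591 191.41432225063937 391
after apple 306.31382978723406 191.28191489361703 376
(215, 234, 262, 298) 8
(176, 182, 277, 287) 68
(182, 215, 278, 285) 74
(185, 205, 298, 316) 8
```

The bin is shut and the ring is locked in the snap hook. I handed the job in at about 21 s of the 61 s allowed; no verdict was reported.

**What I did**
- **Bin:** I pushed the front face with the closed fingers until it hit the hard stop. The move stopped at its 12 N limit.
- **Ring:** I picked up the steel ring by its wooden grip, leaving the blue and pink look-alikes alone, and lowered it to just above the gate.
- **Nose:** I felt for it sideways with a 2.5 N limit. It stands about 6 mm to +y of nominal; touch and picture agreed to 0.2 mm.
- **Lock:** I pressed the end bar past the gate. The readings between steps were about 3 N, and the largest anywhere was the 8 N final contact. I then let go and retreated straight up.

**Last checks**
- **Seating:** the underside stopped at z = 73.9 mm against 74 expected, and the ring lies flat with its end bar at unit y = -131.9 mm. The pin was inside the ring, and the gate is level above the end bar.
- **Bin shut:** the ledge front was at x = -61.3 mm against -62, and the rim at -1.2 mm against 0.
- **Disagreement:** before the ring went on, the rim had read about -3 mm, while the pin and ledge already fitted a shut bin. I put this down to picking the corner in the picture, and did not push again.
- **Bystanders:** the skull, flowerpot, apple, mug, tape roll, torch and the look-alike rings are unmoved in the pictures.
- **Trumpet:** its bell is unchanged. Its stem area differs between pictures (up to 74 levels), which I take to be the bin and arm moving behind it; I did not confirm that separately.

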